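Set the full choke on a test rig and press start

ROBOT

A 6-joint arm with a two-finger parallel gripper is mounted at the origin on the work surface. World frame = base frame: x ahead of the robot, y to its left, z up, the work surface at z = 0. Lengths are in m, angles in rad, forces in N, time in s.
With the tool pointing down it reaches from about 0.375 to 0.9 m from the base axis. Payload 3.1 kg.
Tool frame: the origin (TCP) lies on the centre line of the jaws, within the pads' length; the fingertips stand 17 mm ahead of it and the grasp point (between the pads) lies 2 mm behind it; y points along the fingers, z is the direction in which the jaws open and shut, and the axes are right-handed (so a half turn about y gives the same grasp; the last joint's range is limited). The gripper opens to 85 mm and grips with 20 to 120 N. Pads are 22 mm wide; open, the fingers measure 114 mm over their backs; the gripper's body (76 mm by 85 mm) begins 54 mm behind the grasp point. The pads swing forward as they close: fully open they stand 13 mm farther back than shut.
Start: joints at [-1.508, 0.527, 1.433, -0, 1.181, -0.178], TCP at [0.15, -0.607, 0.248] pointing down, gripper open.
Joint ranges: [-3.08, 3.08], [-0.75, 2.2], [0.22, 2.44], [-1.43, 4.57], [0, 2.65], [-2.85, 2.85]. Speed limits (rad/s): [2.79, 2.79, 3.14, 3.14, 3.14, 3.14].

INTERFACE

Orientations are given as a unit quaternion [x, y, z, w].
In Python, from station import manip gives the robot as it stands.
- The arm moves only by the shell command python3 -m handwheel 'ROWS' [FORCE]. ROWS is JSON, one flat list of numbers, 7 for each row, row after row: the shift along the tool's x, y, z in cm, then the turn, a rotation vector about the tool's x, y, z in rad, then the finger opening in cm, from 0 to 8.54. A call has 1 to 10 rows; each row is the pose to reach, as a shift and turn from the pose commanded when the call began, along the tool's axes at that moment; what a row does not reach only later rows make up. A row lasts 1/12 s, in which the tool goes at most 41.7 mm and 7.16 degrees, less where a joint would pass 70% of its speed; a pose out of reach is approached as far as the arm can. A call with a gripper value outside its range is refused whole. The fingers move at their own pace and stop on an object; FORCE is the grip in N (left out, the last holds). Time passes only in rows, so rows that repeat a pose let the fingers close. It gives the time, the measured TCP pose, the force and the opening at its end, in the units of the state.
- manip.sense(): the state, without advancing time (a new reading comes with each control period).
- manip.snapshot(name): name is "scene" or "top"; returns a dict with "frame" (420x560x3 uint8, red, green, blue), "depth" (420x560 float32, m along the optical axis (not along the pixel's ray), 0 where there is no reading), "camera_matrix" (3x3 intrinsics, pixels), "rvec" (rotation vector, rad) and "tvec" (3), from world to camera coordinates, as OpenCV has them. Camera axes: x right, y down, z forward; pixel columns grow to the right and rows downward; lengths in m; the calibration is good to about 2 mm. A picture is of the moment at which its call begins.
- manip.sign_off(): hands the job in, once; it reports no verdict.
The state is a dict: "t": time; "q": joint angles; "qd": joint speeds; "tau": joint torques, N m; "tcp_pos": TCP position; "tool_rot": TCP orientation; "force": force on the tool from outside, world axes, zero at the start; "ft_torque": the same for the moment, N m; "finger_gap": opening from 0.0 (shut) to 1.0 (fully open).
Only numpy, scipy, OpenCV 4.12 (cv2) and the standard library are available. Lean on these libraries where they do the work, as an engineer would, in place of code of your own. Each camera call takes 0.05 s, during which the arm holds its last target.

TASK

Get the engine rig ready for a cold start: with a fingertip or the outside of the fingers, push the red choke lever out of its rest position, past the half-choke click in the middle, all the way to the stop at the far end of its slot, so that it stays there. Then press the green start button right down and let it come back up. Do not pinch or grip the lever, do not press start before the choke is full on, do not press the red stop button, and leave the socket, the screwdriver and the oil bottle where they are.

Things in the scene. Friction and masses are not known exactly. Their poses are not given: they have to be found in the camera images.
- console: fixed control console; origin: underside centre, on the bench. A plywood board (x -80 to 100, y -150 to 150, 18 mm thick) carries a grey deck 110 x 230 mm centred at x = -20 mm, top 98 mm above the bench; behind it (+x) an air filter and carburettor, lower than the deck. The choke lever stands in a slot along y on the deck, at x = -20 mm; rest is at the -y end, full choke at the +y end
- choke (a joint): how far the choke lever is slid along its slot, m, in console +y: 0 = rest, knob at console y = -30 mm; 0.030 = half choke, a spring detent, y = 0; 0.060 = full choke, hard stop, y = +30 mm. Springs pull it into the nearest of the three; leaving rest or half choke takes about 6 N; past about 0.046 it snaps to the stop and stays there
- choke_knob (a point): centre of the lever's red knob, 153 mm above the bench: 24 mm along console x, 18 mm along console y (the direction of travel), 40 mm high; below it a 9 mm steel rod goes down into the slot, 35 mm from knob to deck. The lever stays upright as it slides
- start_top (a point): centre of the top of the green start button: a round cap 38 mm across that stands 12 mm out of the top of a fixed grey box (64 x 64 x 45 mm high); top 57 mm above the bench
- start (a joint): how far the start button is pressed, m: 0 = up, 0.007 = right down (a spring, 5 N when fully down; springs back up)
- stop_top (a point): centre of the top of the red stop button, same box and size as the start button; not to be pressed
- stop (a joint): how far the stop button is pressed, m: 0 = up, 0.007 = right down
- socket: loose steel plug socket, 24 mm across, 60 mm high, standing on the console's board behind the deck, top 78 mm above the bench; origin at its underside
- screwdriver: loose screwdriver, 200 mm long, 26 mm thick, lying on the bench between robot and console; origin at its middle, underside
- oil: loose yellow oil bottle, 64 mm across, 150 mm high, standing on the bench left of the console; origin at its underside
Things that resemble listed ones, but are neither listed nor needed, are in the scene too. What is shaped like the part that bears start_top but pink is not meant.

How it is judged:
By the outcome, as a careful person would: the job done as asked, in the order asked, and still so for the second after the job is handed in, with the robot touching nothing.
It also fails if it takes over 38 s, if anything falls off the work surface, if the arm or the gripper's body presses on something with over 40 N, if the wrist force passes 120 N, or if a joint passes its speed limit or range.

## Working session

There is one attempt and no reset: what is moved stays moved. The work goes in short steps, Python scripts to look and compute and a shell command to move; the robot and the scene stay as the last step left them, time stands still between calls to the robot, and variables do not carry over. Pictures are saved under pics/ and viewed, and the job is handed in when it is done.

```bash
ls; mkdir -p pics; cat > h.py <<'E'
import numpy as np, cv2, pickle
from station import manip
def snap(n,f):
    s=manip.snapshot(n); pickle.dump(s,open(f'pics/{f}.pkl','wb')); cv2.imwrite(f'pics/{f}.png',s['frame'][:,:,::-1]); return s
def load(f): return pickle.load(open(f'pics/{f}.pkl','rb'))
def world(s,u,v,z=None,d=None):
    R,_=cv2.Rodrigues(np.array(s['rvec'],float)); t=np.array(s['tvec'],float).ravel(); K=np.array(s['camera_matrix'])
    r=np.linalg.inv(K)@np.array([u,v,1.])
    c=-R.T@t; dw=R.T@r
    if z is not None: return c+dw*(z-c[2])/dw[2]
    if d is None: d=s['depth'][int(round(v)),int(round(u))]
    return c+dw*d
def crop(f,u0,v0,u1,v1,k,o):
    im=cv2.imread(f'pics/{f}.png')[v0:v1,u0:u1]; cv2.imwrite(f'pics/{o}.png',cv2.resize(im,None,fx=k,fy=k,interpolation=cv2.INTER_CUBIC))
E
python3 - <<'E'
from h import *
snap('scene','s1'); snap('top','t1'); s=manip.sense(); print(s)
E
```

```text
pics
{'t': 0.1, 'q': array([-1.50748746e+00,  5.28375229e-01,  1.43376130e+00, -6.01442597e-06,
        1.18139546e+00, -1.78513225e-01]), 'qd': array([-8.56043411e-04, -2.42667714e-03,  8.65674425e-05,  5.71273484e-04,
        4.54541612e-04, -6.44491541e-06]), 'tau': array([-3.49874390e-04, -4.43305278e+01, -1.78585821e+01, -3.18037646e-04,
        3.86445856e-03,  1.67610406e-07]), 'tcp_pos': array([ 0.14965039, -0.60619911,  0.24743428]), 'tool_rot': array([-0.08525211,  0.70262852, -0.70125925,  0.08532713]), 'force': array([-0.43494965,  0.64255888,  0.37329869]), 'ft_torque': array([-0.04380185,  0.05112265, -0.01466501]), 'finger_gap': 0.9982523866262495}
```

View pics/s1.png

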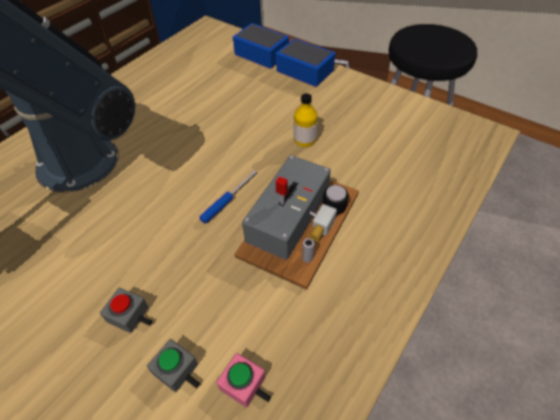

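View pics/t1.png

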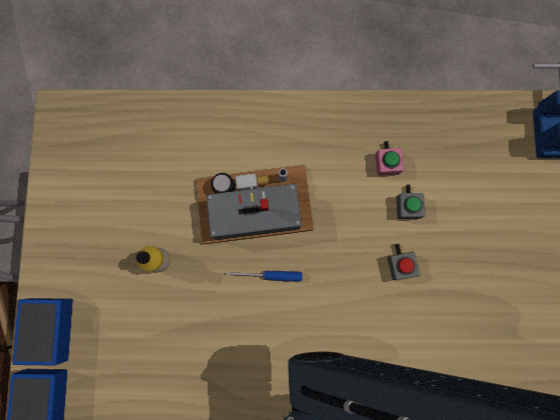

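The top view shows the console centred near (254,210), the red knob at about (264,203), the grey box with its green button at (414,205), the pink decoy at (391,160), and the red stop at (405,266). Next I'll enlarge and measure.

```bash
python3 - <<'E'
from h import *
crop('t1',190,155,320,250,6,'t1c'); crop('t1',370,140,440,290,4,'t1b'); crop('s1',230,150,370,290,5,'s1c')
E
```

```text
(no output)
```

View pics/t1c.png

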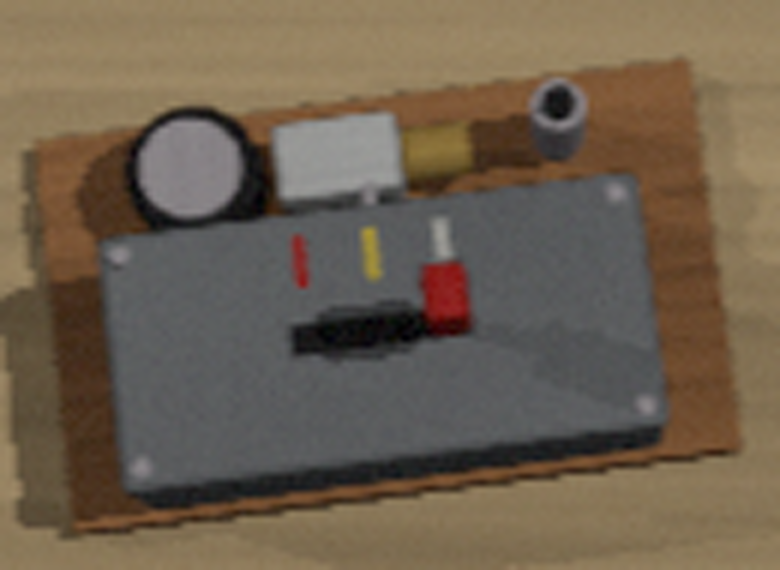

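View pics/t1b.png

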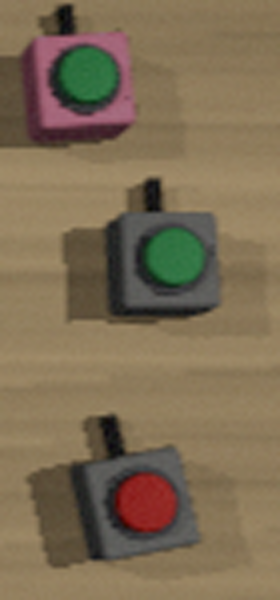

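View pics/s1c.png

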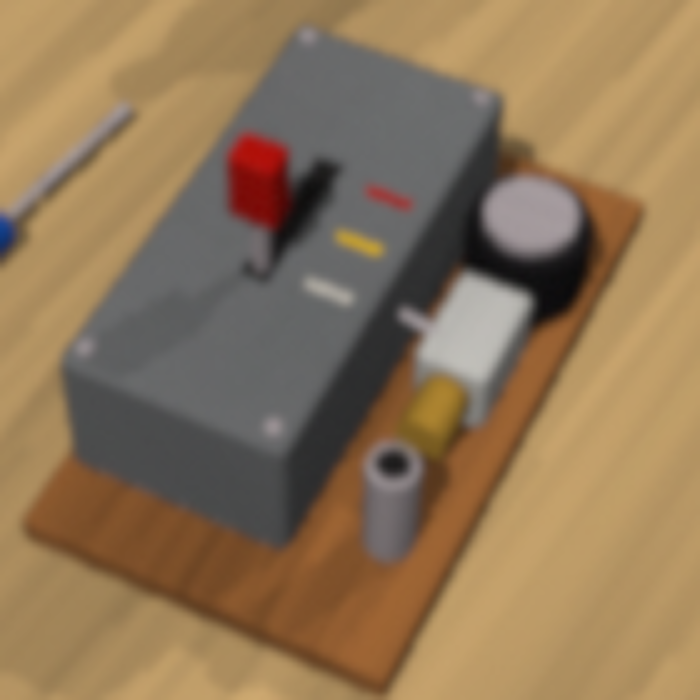

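Deck top corners in the crop are at (105,242), (632,175), (665,430) and (125,488). The knob is at (446,292) and the slot runs from (293,340) to (445,325). The start cap is at full-image (413.8,204.3) and the stop cap at (406.5,265.5).

```bash
python3 - <<'E'
from h import *
np.set_printoptions(precision=4,suppress=True)
t=load('t1'); s=load('s1')
c=lambda u,v:(190+(u+.5)/6-.5,155+(v+.5)/6-.5)
P=[world(t,*c(*p),z=.098) for p in [(105,242),(632,175),(665,430),(125,488)]]
for p in P: print('corner',p)
print('len',[np.linalg.norm(P[i]-P[(i+1)%4]) for i in range(4)])
C=np.mean(P,0); ydir=(P[0]-P[1]+P[3]-P[2])[:2]; ydir/=np.linalg.norm(ydir); yaw=np.arctan2(-ydir[0],ydir[1])
print('deck centre',C,'yaw',yaw,np.degrees(yaw))
print('predicted knob rest',C[:2]-.03*ydir,' full',C[:2]+.03*ydir)
print('depth at deck', world(t,*c(300,420)), 'knobtop', world(t,*c(446,285)), world(t,*c(446,285),z=.173))
# red mask via depth
hsv=cv2.cvtColor(t['frame'],cv2.COLOR_RGB2HSV)
def pts(s,u0,v0,u1,v1,col,zmin):
    f=s['frame'].astype(int); o=[]
    for v in range(v0,v1):
        for u in range(u0,u1):
            r,g,b=f[v,u]
            m=(r>100 and r>2*g) if col=='r' else (g>70 and g>1.5*r)
            if m and s['depth'][v,u]>0:
                w=world(s,u,v)
                if w[2]>zmin:o.append(w)
    return np.array(o)
for nm,a in [('knob top',(t,255,190,275,215,'r',.165)),('knob scene',(s,270,172,295,200,'r',.11)),('start t',(t,402,192,428,218,'g',.05)),('stop t',(t,392,250,420,282,'r',.05)),('start s',(s,150,340,185,376,'g',.05)),('stop s',(s,105,288,135,318,'r',.05))]:
    p=pts(*a); print(nm,len(p),p.mean(0),p.min(0),p.max(0))
print('start ray',world(t,413.8,204.3,z=.057),'stop',world(t,406.5,265.5,z=.057))
# socket, oil
print('socket',world(t,190+558/6,155+102/6,z=.078),'oil',world(t,143,258,z=.15))
for p in [(301,276),(225,274)]: print('driver',world(t,*p,z=.013))
E
```

```text
corner [0.6224 0.2782 0.098 ]
corner [0.6526 0.0572 0.098 ]
corner [0.5449 0.0432 0.098 ]
corner [0.5189 0.2665 0.098 ]
len [np.float64(0.22301067642413563), np.float64(0.10857781729709387), np.float64(0.22480325808035015), np.float64(0.10417956241449045)]
deck centre [0.5847 0.1613 0.098 ] yaw 0.12579069154457956 7.207275727536379
predicted knob rest [0.5885 0.1315]  full [0.5809 0.191 ]
depth at deck [0.5477 0.1944 0.0993] knobtop [0.5917 0.1314 0.175 ] [0.5921 0.1315 0.173 ]
knob top 61 [0.5899 0.1313 0.1726] [0.5802 0.1241 0.166 ] [0.5997 0.1385 0.1784]
knob scene 162 [0.5946 0.1287 0.1629] [0.5819 0.1219 0.1379] [0.6049 0.1422 0.1758]
start t 161 [ 0.6112 -0.2504  0.0568] [ 0.5942 -0.2675  0.0504] [ 0.629  -0.2333  0.0628]
stop t 163 [ 0.4529 -0.2268  0.0571] [ 0.4357 -0.2438  0.0502] [ 0.4711 -0.21    0.063 ]
start s 362 [ 0.6155 -0.2489  0.0566] [ 0.5961 -0.2671  0.0504] [ 0.6329 -0.2303  0.0607]
stop s 279 [ 0.4572 -0.2258  0.0564] [ 0.4374 -0.2437  0.0502] [ 0.4745 -0.2066  0.0602]
start ray [ 0.6093 -0.2508  0.057 ] stop [ 0.4521 -0.2268  0.057 ]
socket [0.6876 0.0874 0.078 ] oil [0.4603 0.4157 0.15  ]
driver [0.4235 0.038  0.013 ]
driver [0.4266 0.2384 0.013 ]
```

```bash
cat >> h.py <<'E'
from scipy.spatial.transform import Rotation as Ro
np.set_printoptions(precision=4,suppress=True)
def plan(p,zaxis):
    s=manip.sense(); R=Ro.from_quat(s['tool_rot']); M=R.as_matrix()
    z=np.array([*zaxis,0.]);z/=np.linalg.norm(z)
    y=np.array([0,0,-1.]); x=np.cross(y,z); T=Ro.from_matrix(np.c_[x,y,z])
    print('t',s['t'],'tcp',s['tcp_pos'],'axes xyz:',M.T.tolist(),'F',s['force'],'gap',s['finger_gap'])
    print('shift cm',M.T@(np.array(p)-s['tcp_pos'])*100,'rotvec',(R.inv()*T).as_rotvec())
E
python3 - <<'E'
from h import *
for z in [(-.1255,.992),(.1255,-.992),(.992,.1255),(-.992,-.1255)]: plan((.594,.085,.247),z)
E
```

```text
t 0.1 tcp [ 0.1497 -0.6062  0.2474] axes xyz: [[-0.9709027201117445, -0.23947399281182807, -0.00033888991817423997], [-0.0001282481673089142, 0.0019350985463198371, -0.999998119471244], [0.2394741982594862, -0.9709008508392487, -0.0019095045430024367]] F [-0.4349  0.6426  0.3733] gap 0.9982523866262495
shift cm [-59.6944   0.1715 -56.4675] rotvec [-0.0003 -3.0256 -0.0029]
t 0.1 tcp [ 0.1497 -0.6062  0.2474] axes xyz: [[-0.9709027201117445, -0.23947399281182807, -0.00033888991817423997], [-0.0001282481673089142, 0.0019350985463198371, -0.999998119471244], [0.2394741982594862, -0.9709008508392487, -0.0019095045430024367]] F [-0.4349  0.6426  0.3733] gap 0.9982523866262495
shift cm [-59.6944   0.1715 -56.4675] rotvec [ 0.0019  0.116  -0.0002]
t 0.1 tcp [ 0.1497 -0.6062  0.2474] axes xyz: [[-0.9709027201117445, -0.23947399281182807, -0.00033888991817423997], [-0.0001282481673089142, 0.0019350985463198371, -0.999998119471244], [0.2394741982594862, -0.9709008508392487, -0.0019095045430024367]] F [-0.4349  0.6426  0.3733] gap 0.9982523866262495
shift cm [-59.6944   0.1715 -56.4675] rotvec [ 0.0013 -1.4548 -0.0017]
t 0.1 tcp [ 0.1497 -0.6062  0.2474] axes xyz: [[-0.9709027201117445, -0.23947399281182807, -0.00033888991817423997], [-0.0001282481673089142, 0.0019350985463198371, -0.999998119471244], [0.2394741982594862, -0.9709008508392487, -0.0019095045430024367]] F [-0.4349  0.6426  0.3733] gap 0.9982523866262495
shift cm [-59.6944   0.1715 -56.4675] rotvec [0.0017 1.6868 0.0014]
```

```bash
python3 -m handwheel '[-2.9,0,-2.7,0,0.02,0,0, -5.8,0,-5.4,0,0.04,0,0, -8.7,0,-8.1,0,0.06,0,0, -11.6,0,-10.9,0,0.08,0,0, -14.5,0,-13.7,0,0.1,0,0, -17.4,0,-16.5,0,0.116,0,0, -20.3,0,-19.2,0,0.116,0,0, -23.2,0,-21.9,0,0.116,0,0, -26.1,0,-24.6,0,0.116,0,0, -29,0,-27.4,0,0.116,0,0]' 60
python3 - <<'E'
from h import *
plan((.594,.085,.247),(.1255,-.992))
E
```

```text
t: 0.93
tcp_pos: [0.3662, -0.2696, 0.2482]
tool_rot: [-0.044, 0.706, -0.706, 0.044]
force: [0.8, 0.0, 0.6]
finger_gap: -0.003
t 0.9333 tcp [ 0.3662 -0.2696  0.2482] axes xyz: [[-0.9921743751086657, -0.124859958789247, 8.299170888181884e-06], [-2.3552762629684698e-05, 0.00012068942569643925, -0.999999992439665], [0.12485995684364169, -0.9921743678029635, -0.00012268575249395775]] F [0.8056 0.0462 0.6484] gap -0.002679377954375142
shift cm [-27.028    0.125  -32.3391] rotvec [ 0.0001 -0.0007  0.    ]
```

```bash
python3 -m handwheel '[-2.5,0,-3,0,0,0,0, -5,0,-6,0,0,0,0, -7.5,0,-9,0,0,0,0, -10,0,-12,0,0,0,0, -12.5,0,-15,0,0,0,0, -15,0,-18,0,0,0,0, -17.5,0,-21,0,0,0,0, -20,0,-24,0,0,0,0, -22.5,0,-27,0,0,0,0, -25,0,-30,0,0,0,0]'
python3 - <<'E'
from h import *
plan((.594,.083,.247),(.1255,-.992))
E
```

```text
t: 1.77
tcp_pos: [0.5764, 0.0597, 0.248]
tool_rot: [-0.045, 0.706, -0.706, 0.044]
force: [0.8, -1.4, -0.4]
finger_gap: -0.001
t 1.7667 tcp [0.5764 0.0597 0.248 ] axes xyz: [[-0.9920448988315005, -0.12588142508234706, 0.0008862965842884318], [-0.0008875902264852756, -4.581198375878601e-05, -0.999999605042348], [0.1258814159675197, -0.9920452936839627, -6.628357780584168e-05]] F [ 0.8269 -1.3658 -0.4124] gap -0.0009392189668589362
shift cm [-2.0381  0.0934 -2.0905] rotvec [0.0001 0.0004 0.0009]
```

```bash
python3 -m handwheel '[-2,0,-2,0,0,0,0, -2,0,-2,0,0,0,0, -2,3,-2,0,0,0,0, -2,6,-2,0,0,0,0, -2,8,-2,0,0,0,0, -2,9,-2,0,0,0,0, -2,9,-2,0,0,0,0, -2,9,-2,0,0,0,0]'
python3 - <<'E'
from h import *
plan((.594,.085,.157),(.1255,-.992))
snap('scene','s2'); snap('top','t2')
crop('s2',190,100,350,240,5,'s2c');crop('t2',190,140,340,250,5,'t2c')
E
```

```text
t: 2.43
tcp_pos: [0.5933, 0.0796, 0.1583]
tool_rot: [-0.045, 0.706, -0.706, 0.044]
force: [-0.2, 0.5, 0.6]
finger_gap: 0.001
t 2.4333 tcp [0.5933 0.0796 0.1583] axes xyz: [[-0.9921503584960449, -0.12504886316777578, 0.0006692956123338228], [-0.0006710959960489551, -2.772778742781779e-05, -0.9999997744306417], [0.1250488535186704, -0.9921505838589306, -5.6409657145590434e-05]] F [-0.2182  0.464   0.5892] gap 0.0007751479393968754
shift cm [-0.1351  0.1253 -0.5228] rotvec [ 0.0001 -0.0005  0.0007]
```

View pics/s2c.png

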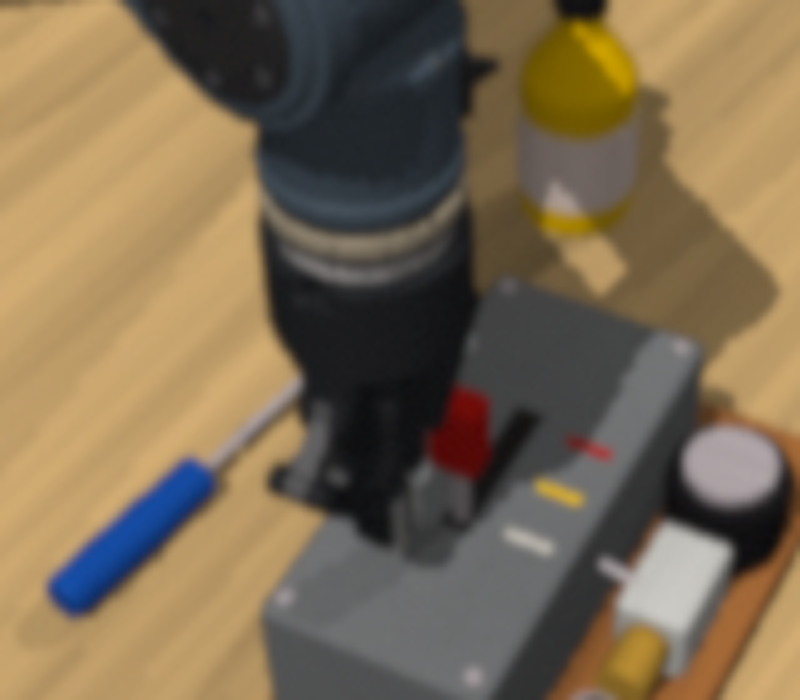

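View pics/t2c.png

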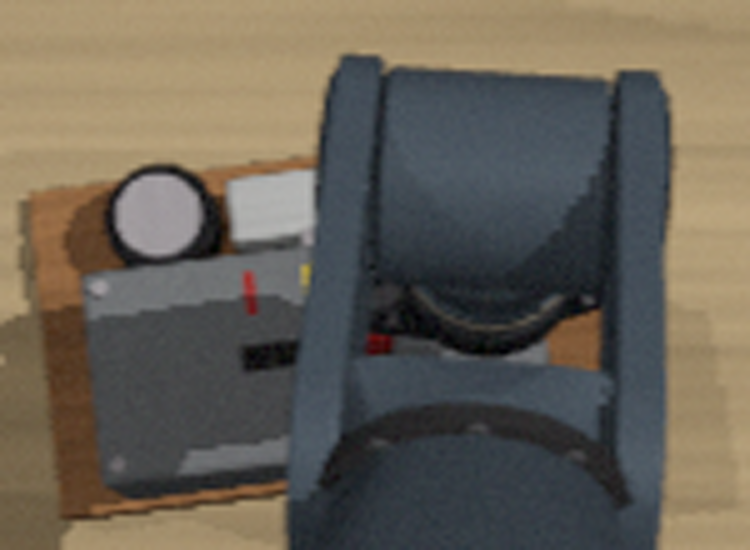

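The tips stand on the rest side of the knob in the deck's slot line, with clear space between. I'll raise the tool slightly so only the fingertips meet the knob, then push along −tool z.

```bash
python3 -m handwheel '[-0.2,-0.7,-1,0,0,0,0, -0.2,-0.7,-2,0,0,0,0, -0.2,-0.7,-2.5,0,0,0,0, -0.2,-0.7,-3,0,0,0,0, -0.2,-0.7,-3.5,0,0,0,0, -0.2,-0.7,-4,0,0,0,0, -0.2,-0.7,-4.5,0,0,0,0, -0.2,-0.7,-5,0,0,0,0]'
python3 - <<'E'
from h import *
plan((.5847,.1613,.165),(.1255,-.992))
snap('scene','s3')
crop('s3',190,100,350,240,5,'s3c')
E
```

```text
t: 3.2
tcp_pos: [0.5889, 0.1307, 0.1652]
tool_rot: [-0.044, 0.706, -0.705, 0.044]
force: [-0.2, -0.8, -0.6]
finger_gap: -0.001
t 3.2 tcp [0.5889 0.1307 0.1652] axes xyz: [[-0.9921638108600616, -0.12494387016931068, 4.1554232107783584e-05], [-0.00015872234265636165, 0.0009278114284660532, -0.9999995569864875], [0.12494377626299644, -0.9921633779136718, -0.0009403723064001935]] F [-0.1646 -0.8365 -0.6425] gap -0.0005982036055274355
shift cm [ 0.0343  0.0264 -3.0875] rotvec [ 0.0009 -0.0006  0.    ]
```

View pics/s3c.png

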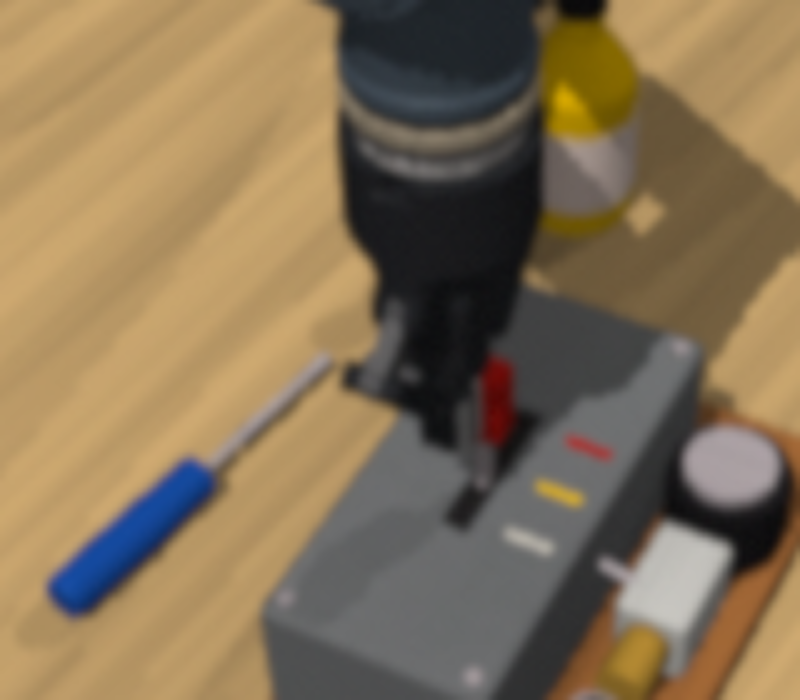

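The lever has moved off rest to about half choke (the rod is near crop (480,475)) with low force. I'll keep pushing.

```bash
python3 -m handwheel '[0,0,-0.4,0,0,0,0, 0,0,-0.8,0,0,0,0, 0,0,-1.2,0,0,0,0, 0,0,-1.6,0,0,0,0, 0,0,-2,0,0,0,0, 0,0,-2.4,0,0,0,0, 0,0,-2.8,0,0,0,0, 0,0,-3.1,0,0,0,0, 0,0,-3.4,0,0,0,0]'
python3 - <<'E'
from h import *
plan((.580,.199,.165),(.1255,-.992))
snap('scene','s4')
crop('s4',190,100,350,240,5,'s4c')
E
```

```text
t: 4.0
tcp_pos: [0.5849, 0.1646, 0.1654]
tool_rot: [-0.044, 0.706, -0.705, 0.045]
force: [0.3, 0.6, 0.6]
finger_gap: -0.001
t 4.0 tcp [0.5849 0.1646 0.1654] axes xyz: [[-0.9920963003829186, -0.12547764803840178, -0.0005390818834989375], [0.00041857520796977077, 0.0009867467274608356, -0.9999994255626807], [0.12547810789664238, -0.9920959561320906, -0.0009264259451056299]] F [0.2895 0.5657 0.6167] gap -0.0006440965733596534
shift cm [ 0.0497  0.0445 -3.4746] rotvec [ 0.0009 -0.     -0.0005]
```

View pics/s4c.png

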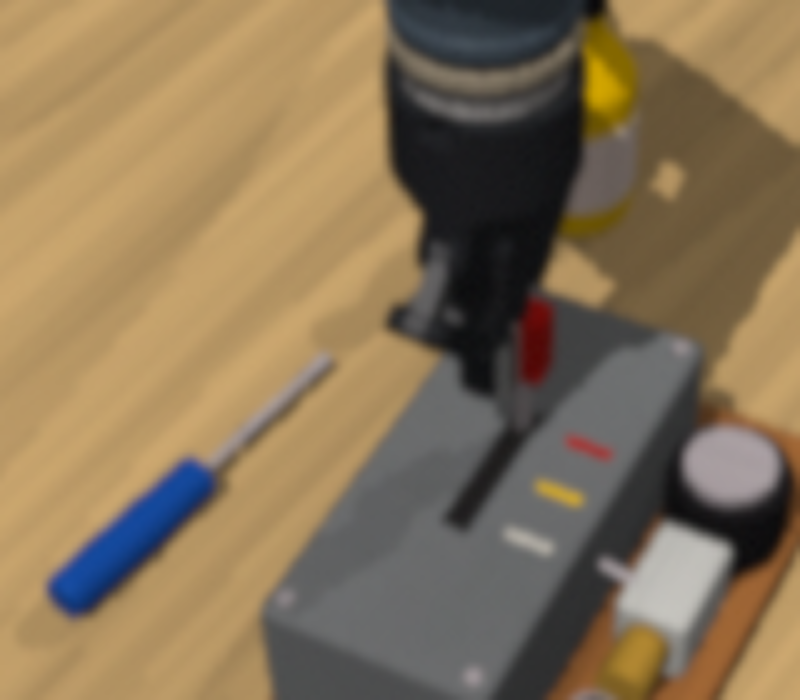

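The lever looks to be at the far slot end. I'll press a few mm more to confirm by force, then back off and lift.

```bash
python3 -m handwheel '[0,0,-0.15,0,0,0,0, 0,0,-0.3,0,0,0,0, 0,0,-0.4,0,0,0,0]'; python3 -m handwheel '[0,0,1,0,0,0,0, 0,0,2.5,0,0,0,0, 0,-3,3,0,0,0,0, 0,-7,5,0,0,0,0, 0,-8,8,0,0,0,0, 0,-8,11,0,0,0,0,0,-8,15,0,0,0,0,0,-8,19,0,0,0,0,0,-8,23,0,0,0,0]'
python3 - <<'E'
from h import *
plan((.611,-.250,.150),(.1255,-.992))
t=snap('top','t5');s=snap('scene','s5')
crop('s5',190,100,350,240,5,'s5c');crop('t5',190,140,340,250,5,'t5c')
E
```

```text
t: 4.3
tcp_pos: [0.5843, 0.1678, 0.1654]
tool_rot: [-0.044, 0.706, -0.706, 0.044]
force: [0.4, -0.2, 0.0]
finger_gap: 0.002
t: 5.05
tcp_pos: [0.613, -0.063, 0.2457]
tool_rot: [0.044, -0.706, 0.706, -0.045]
force: [0.8, 1.2, -0.1]
finger_gap: -0.003
t 5.05 tcp [ 0.613  -0.063   0.2457] axes xyz: [[-0.9920843248942622, -0.12557242386724976, -0.0005085894221623227], [0.0005600070652063832, -0.0003741659431435564, -0.9999997731959415], [0.12557220509007355, -0.9920843846991804, 0.0004415256116627629]] F [ 0.7629  1.2231 -0.1163] gap -0.0029303632271019927
shift cm [ 2.5469  9.5785 18.5203] rotvec [-0.0004  0.0001 -0.0005]
```

View pics/s5c.png

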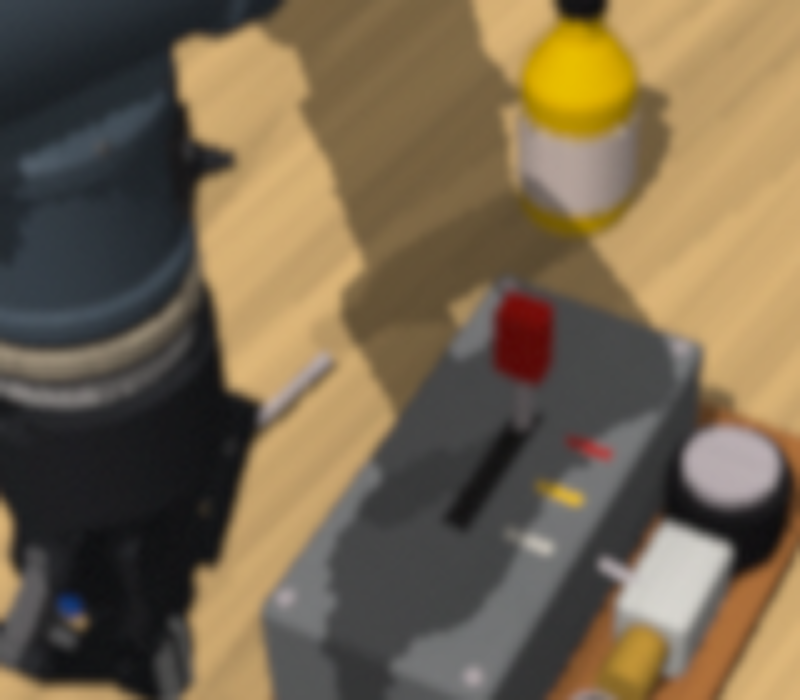

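View pics/t5c.png

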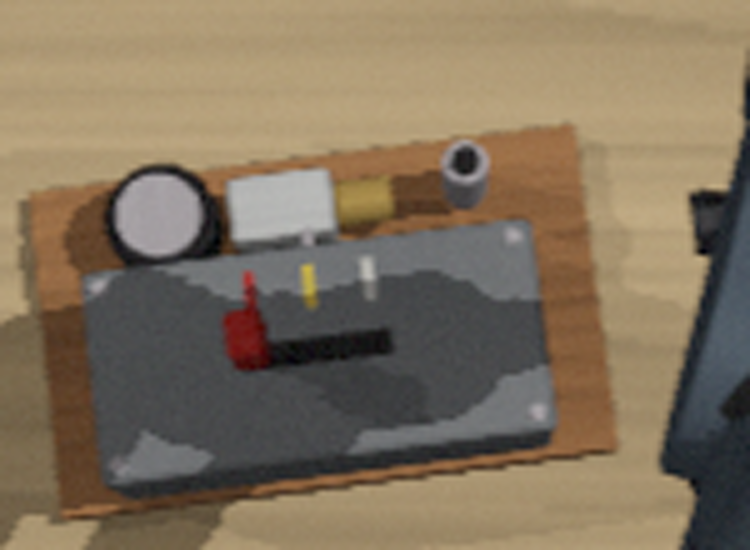

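The knob now stands at the red mark, full-image about (239,206). Checking its position numerically:

```bash
python3 - <<'E'
from h import *
for n,b in (('t5',(228,195,250,220)),('s5',(282,150,306,182))):
    s=load(n);f=s['frame'].astype(int);o=[]
    for v in range(b[1],b[3]):
        for u in range(b[0],b[2]):
            r,g,_=f[v,u]
            if r>70 and r>2.2*g:
                w=world(s,u,v)
                if w[2]>(.165 if n=='t5' else .12): o.append(w)
    o=np.array(o); print(n,len(o),o.mean(0))
E
```

```text
t5 71 [0.579  0.1893 0.1866]
s5 163 [0.5922 0.182  0.1692]
```

```bash
python3 - <<'E'
from h import *
# compare before/after: red blob pixel box, ray at z .173 and depths
for n,b in (('t1',(252,190,278,215)),('t5',(228,195,252,220)),('s1',(268,172,295,202)),('s5',(280,150,308,184))):
    s=load(n);f=s['frame'].astype(int)
    sub=f[b[1]:b[3],b[0]:b[2]]; m=(sub[...,0]>60)&(sub[...,0]>2.2*sub[...,1])
    v,u=np.nonzero(m); u=u+b[0]; v=v+b[1]
    d=s['depth'][v,u]
    z=.16 if n[0]=='t' else .153
    print(n,len(u),u.min(),u.max(),v.min(),v.max(),'cent',u.mean(),v.mean(),'ray',world(s,u.mean(),v.mean(),z=z),'depth pct',np.percentile(d,[5,50,95]), 'slot end')
E
```

```text
t1 70 260 267 199 209 cent 263.9 203.67142857142858 ray [0.5905 0.1321 0.16  ] depth pct [1.0467 1.0508 1.0559] slot end
t5 92 235 242 195 213 cent 238.69565217391303 206.2173913043478 ray [0.584  0.1916 0.16  ] depth pct [1.0471 1.052  1.1305] slot end
s1 184 276 287 177 195 cent 281.32065217391306 185.7445652173913 ray [0.5915 0.1351 0.153 ] depth pct [0.8714 0.8797 0.8963] slot end
s5 163 289 299 159 175 cent 294.23312883435585 167.08588957055215 ray [0.5833 0.1951 0.153 ] depth pct [0.9039 0.9125 0.9285] slot end
```

Both views give 60 mm of travel, so the choke is full on. Now the start button.

```bash
python3 -m handwheel '[0.5,0,4,0,0,0,0, 1,0,8,0,0,0,0, 1.5,0,12,0,0,0,0, 2,0,15.5,0,0,0,0, 2.4,3,18.5,0,0,0,0, 2.4,7,18.5,0,0,0,0, 2.4,10.5,18.5,0,0,0,0, 2.4,13,18.5,0,0,0,0, 2.4,14.5,18.5,0,0,0,0, 2.4,14.5,18.5,0,0,0,0]'
python3 - <<'E'
from h import *
plan((.612,-.250,.074),(.1255,-.992))
s=snap('scene','s6');snap('top','t6')
crop('s6',90,250,290,410,4,'s6c')
E
```

```text
t: 5.98
tcp_pos: [0.6095, -0.2459, 0.0957]
tool_rot: [-0.047, 0.708, -0.704, 0.042]
force: [-0.3, 0.3, -1.2]
finger_gap: -0.002
t 5.9833 tcp [ 0.6095 -0.2459  0.0957] axes xyz: [[-0.9921478260193066, -0.12485895472948272, 0.007275489607197483], [-0.007945322075569285, 0.004867574451971767, -0.9999565883457491], [0.12481812040837229, -0.9921625613491045, -0.005821398019855607]] F [-0.3462  0.2597 -1.2064] gap -0.00172310638695444
shift cm [-0.2137  2.1693  0.4513] rotvec [ 0.0058 -0.0007  0.0073]
```

View pics/s6c.png

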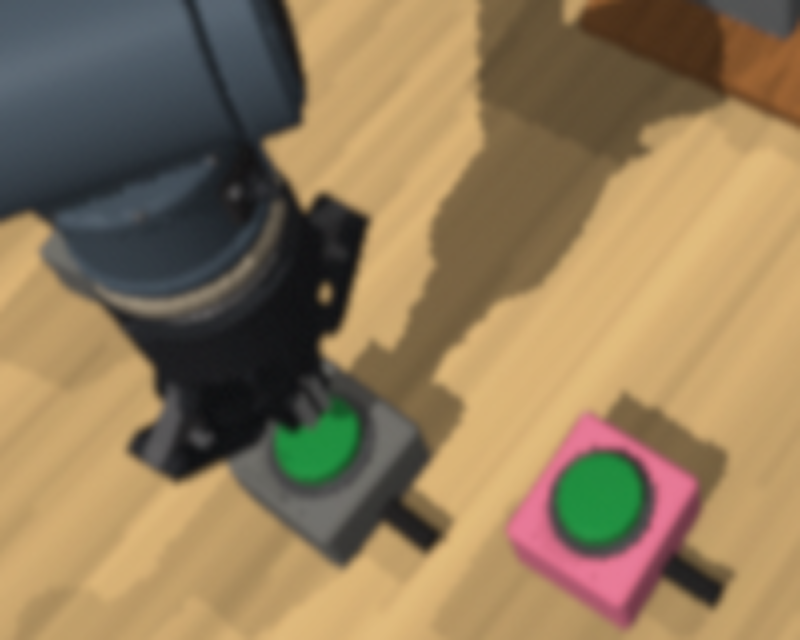

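The closed fingertips hover about 2 cm above the green cap on the grey box, with the pink decoy clear. Descending.

```bash
python3 -m handwheel '[-0.2,0.5,0.4,0,0,0,0, -0.2,1.2,0.4,0,0,0,0, -0.2,1.7,0.4,0,0,0,0, -0.2,2.1,0.4,0,0,0,0, -0.2,2.3,0.4,0,0,0,0, -0.2,2.5,0.4,0,0,0,0, -0.2,2.7,0.4,0,0,0,0, -0.2,2.7,0.4,0,0,0,0]'
python3 - <<'E'
from h import *
plan((.612,-.250,.067),(.1255,-.992))
E
```

```text
t: 6.75
tcp_pos: [0.615, -0.2508, 0.0732]
tool_rot: [-0.044, 0.706, -0.706, 0.044]
force: [-1.5, 0.4, 1.8]
finger_gap: -0.004
t 6.75 tcp [ 0.615  -0.2508  0.0732] axes xyz: [[-0.992091747225156, -0.12551478797141802, 5.557182030660468e-05], [-6.834642243767897e-05, 9.747139709739708e-05, -0.9999999929140466], [0.12551478166536315, -0.9920917439933752, -0.00010527905537169443]] F [-1.4595  0.4362  1.7576] gap -0.0036299263526497934
shift cm [ 0.2924  0.6237 -0.1177] rotvec [0.0001 0.     0.0001]
```

```bash
python3 -m handwheel '[0,0.15,0,0,0,0,0, 0,0.3,0,0,0,0,0, 0,0.45,0,0,0,0,0, 0,0.55,0,0,0,0,0, 0,0.55,0,0,0,0,0,0,0.55,0,0,0,0,0]'
python3 - <<'E'
from h import *
plan((.612,-.250,.067),(.1255,-.992))
E
```

```text
t: 7.25
tcp_pos: [0.6151, -0.2508, 0.0681]
tool_rot: [0.044, -0.706, 0.706, -0.045]
force: [-1.8, 1.0, 3.2]
finger_gap: 0.001
t 7.25 tcp [ 0.6151 -0.2508  0.0681] axes xyz: [[-0.9920940724358417, -0.12549634417585676, -0.00013797159830039596], [0.00013865577742602775, 3.2831401005316285e-06, -0.9999999903818982], [0.12549634342180022, -0.992094082024339, 1.4143609333130275e-05]] F [-1.8405  1.0272  3.2053] gap 0.0007510680336145492
shift cm [ 0.2976  0.108  -0.1214] rotvec [-0.     -0.     -0.0001]
```

Force is 3.2 N and not yet at the bottom, so I'll go further in small steps until it rises clearly above 5 N.

```bash
python3 -m handwheel '[0,0.1,0,0,0,0,0, 0,0.2,0,0,0,0,0,0,0.2,0,0,0,0,0,0,0.2,0,0,0,0,0]'
```

```text
t: 7.58
tcp_pos: [0.6151, -0.2508, 0.0671]
tool_rot: [0.044, -0.706, 0.706, -0.045]
force: [-3.0, 2.6, 10.3]
finger_gap: -0.003
```

```bash
python3 -m handwheel '[0,0.1,0,0,0,0,0,0,0.1,0,0,0,0,0,0,0.1,0,0,0,0,0]'
```

```text
t: 7.83
tcp_pos: [0.6151, -0.2509, 0.067]
tool_rot: [0.044, -0.706, 0.706, -0.045]
force: [-3.3, 2.6, 13.9]
finger_gap: 0.005
```

The button is on its hard stop: z stays at 0.067 while the force climbs from 10 to 14 N. Lifting off.

```bash
python3 -m handwheel '[0,-0.5,0,0,0,0,0, 0,-2,0,0,0,0,0, 0,-5,0,0,0,0,0, 0,-8,0,0,0,0,0, 0,-11,0,0,0,0,0, 0,-14,0,0,0,0,0,0,-16,4,0,0,0,0,0,-16,8,0,0,0,0,0,-16,12,0,0,0,0,0,-16,15,0,0,0,0]'
python3 -m handwheel '[0,0,2,0,0,0,0,0,0,3,0,0,0,0,0,0,3,0,0,0,0,0,0,3,0,0,0,0]'
python3 - <<'E'
from h import *
s=snap('scene','s7');t=snap('top','t7'); print(manip.sense()['force'],manip.sense()['qd'])
E
```

```text
t: 8.67
tcp_pos: [0.6342, -0.4035, 0.2253]
tool_rot: [0.043, -0.705, 0.707, -0.045]
force: [0.3, -0.0, -0.5]
finger_gap: -0.003
t: 9.0
tcp_pos: [0.6373, -0.4288, 0.2237]
tool_rot: [-0.045, 0.706, -0.705, 0.044]
force: [-0.3, 0.5, -1.1]
finger_gap: 0.001
[-0.5384 -0.6458 -0.527 ] [ 0.01   -0.0085 -0.0004 -0.0025  0.     -0.0006]
```

View pics/s7.png

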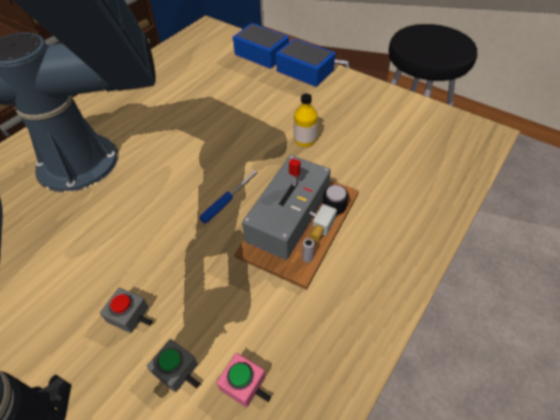

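View pics/t7.png

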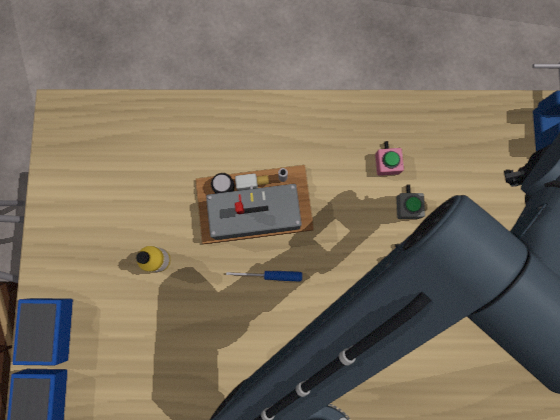

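The knob is still at full choke (top 239,206; scene 294,167). Socket, screwdriver and bottle are where they were, and the robot is clear. Checking the button's height, then handing in.

```bash
python3 - <<'E'
from h import *
for n,c in (('s1',(169,360)),('s7',(169,360)),('t1',(414,204)),('t7',(414,204)),('s1',(121,303)),('s7',(121,303))):
    s=load(n); print(n,c,np.mean([world(s,c[0]+i,c[1]+j) for i in range(-4,5) for j in range(-4,5)],0))
a,b=load('t1')['frame'].astype(int),load('t7')['frame'].astype(int)
for nm,(u,v) in dict(socket=(283,172),oil=(150,258),driver=(283,276)).items(): 
    print(nm,load('t1')['depth'][v,u],load('t7')['depth'][v,u])
f=load('s7'); sub=f['frame'].astype(int)[150:184,280:308]; m=(sub[...,0]>60)&(sub[...,0]>2.2*sub[...,1]); v,u=np.nonzero(m)
print('knob',world(f,u.mean()+280,v.mean()+150,z=.153))
manip.sign_off()
E
```

```text
s1 (169, 360) [ 0.6163 -0.2494  0.057 ]
s7 (169, 360) [ 0.6162 -0.2494  0.0566]
t1 (414, 204) [ 0.6101 -0.2513  0.0572]
t7 (414, 204) [ 0.6077 -0.2472  0.0711]
s1 (121, 303) [ 0.4656 -0.2252  0.0663]
s7 (121, 303) [ 0.4598 -0.2237  0.057 ]
socket 1.1540211 1.1565539
oil 1.0823586 1.081275
driver 1.1697333 1.172016
knob [0.5833 0.1948 0.153 ]
the job is handed in; nothing more can be done
```

The choke is full on, and the start button was then pressed right down and has come back up. I handed the job in at about 9 s of the 38 s allowed.

- **Choke:** I pushed the lever with the outside of the closed fingers, without gripping it, from rest past half choke to the far stop. Both cameras put the knob about 60 mm from its starting point. It was still there in the last scene picture, after the start press.
- **Start:** I pressed the green button on the grey box with the closed fingertips. It bottomed out with TCP z holding at 0.067 m while the force rose to about 14 N. After I lifted off, the scene camera read the cap top at 56.6 mm, against 57.0 mm before.
- **Left alone:** the arm never went near the stop button. The socket, bottle and screwdriver look unmoved in the pictures, and their depths agree within 3 mm. The robot ended clear of everything.

**Checks that disagreed:**
- The last top-camera depth patch on the start cap averaged 71 mm. The arm was close to that line of sight, so I relied on the scene camera instead.
- The stop-cap depth read 66 mm in the first scene picture and 57 mm in the last. Its true height is 57 mm, so I took the first as stray depth readings.
- My first averaged knob positions at full choke were a few mm off in travel and up to 14 mm in height. Projecting the knob's pixels at a fixed height settled it at 60 mm.

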